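# Stack the painted and the bare drums by size

## Robot

A 7-joint arm with a two-finger parallel gripper is mounted at the origin on the work surface. World frame = base frame: x ahead of the robot, y to its left, z up, the work surface at z = 0. Lengths are in mm, angles in rad, forces in N, time in s.
With the tool pointing down it reaches from about 400 to 850 mm from the base axis. Payload 4.5 kg.
Tool frame: the origin (TCP) lies midway between the tips of the shut fingers; the grasp point (between the pads) lies 19 mm behind it (env.pinch_z is the distance from the TCP to the grasp point, in mm); z points along the fingers, y is the line along which they close (so a half turn about z gives the same grasp; the last joint's range is limited). The gripper opens to 88 mm and grips with 3 to 60 N. Pads are 18 mm wide; open, the fingers measure 123 mm over their backs; the gripper's body (75 mm by 187 mm) begins 45 mm behind the grasp point.
Start: joints at [-1.291, 0.689, -0.195, 1.565, 0.157, 0.902, -0.215], TCP at [152.061, 606.243, 238.743] pointing down, gripper open.
Joint ranges: [-3.01, 3.01], [-0.46, 2.08], [-1.47, 1.51], [0.13, 2.56], [-1, 4.14], [0.04, 2.09], [-2.66, 2.66]. Speed limits (rad/s): [2.57, 2.57, 3.14, 3.14, 3.14, 3.14, 3.14].

## Interface

Orientations are given as a unit quaternion [x, y, z, w].
In Python, from cell import status, cams, workorder, env gives the robot as it stands.
- The arm moves only by the tool apply_moves, never from a script. Its argument "deltas" is a list of rows, each a list of 3 entries, a list of its own where there are three numbers: the opening, from 0 (shut) to 1 (fully open), then the shift along the world's x, y, z each as a share of 0.1 m, from -1 to 1, then the turn about the world's z as a share of 45 degrees, from -1 to 1. A call has 1 to 12 rows; each row is the pose to reach, as a shift and turn from the pose commanded when the call began; what a row does not reach only later rows make up. A row lasts 1/12 s, in which the tool goes at most 41.7 mm and 7.16 degrees, less where a joint would pass 70% of its speed; a pose out of reach is approached as far as the arm can. A call with a number of a shift or a turn outside -1 to 1 is refused whole. A call with a gripper value outside its range is refused whole. The fingers move at their own pace and stop on an object; "squeeze" is the grip in N (left out, the last holds). Time passes only in rows, so rows that repeat a pose let the fingers close. It gives the time, the measured TCP pose, the force, the opening and the grip force at its end, in the units of the state.
- status.state(): the state, without advancing time (a new reading comes with each control period).
- cams.get_image(name): name is "scene" or "top" or "wrist"; returns the picture (480x640x3 uint8, red, green, blue); there is no depth.
- cams.camera_params(name): a dict with "K" (3x3 intrinsics, pixels), "position" and "rotation" of the camera in the world. Camera axes: x right, y up, looking along -z (the intrinsics and any distortion apply to the point x, -y, -z); pixel columns grow to the right and rows downward; lengths in mm; the calibration is good to about 2 mm. A picture is of the moment at which its call begins: read the wrist's pose just before it. camera_params takes no time and is no camera call; for the wrist camera it gives the pose at the moment of the call.
- workorder.sign_off(): hands the job in; it is judged then, once.
The state is a dict: "clock": time; "joints": joint angles; "joint_velocities": joint speeds; "joint_torque": joint torques, N m; "tcp_pos": TCP position; "tool_rot": TCP orientation; "contact_force": force on the tool from outside, world axes, zero at the start; "wrist_torque": the same for the moment, N m; "width": opening from 0.0 (shut) to 1.0 (fully open); "gripper_force": force on a finger pad.
Only numpy, scipy, OpenCV 4.12 (cv2) and the standard library are available. Lean on these libraries where they do the work, as an engineer would, in place of code of your own. Each camera call takes 0.05 s, during which the arm holds its last target. There are 200 camera calls.

## Task

Sort the toy drums into two neat stacks: the three red-painted ones on the yellow stand, large at the bottom, then medium, then small on top; the two bare wooden ones on the green stand, the larger below the smaller. Centre each drum on the one (or the stand) beneath it, tip none of them over, and leave the paint can, the glue jar and the brush where they are.

Things in the scene. Friction and masses are not known exactly. Their poses are not given: they have to be found in the camera images.
- red_large: Large red-painted toy drum; an upright cylinder 66 mm in diameter and 38 mm high, with two thin white bands round its side and a white hide on top (a white disc 16 mm narrower than the drum, so that a ring of the side's colour shows from above). Loose, 30 to 110 g. Origin: centre of the underside; z up
- red_medium: Medium red-painted toy drum; an upright cylinder 54 mm in diameter and 38 mm high, with two thin white bands round its side and a white hide on top (a white disc 16 mm narrower than the drum, so that a ring of the side's colour shows from above). Loose, 30 to 110 g. Origin: centre of the underside; z up
- red_small: Small red-painted toy drum; an upright cylinder 42 mm in diameter and 38 mm high, with two thin white bands round its side and a white hide on top (a white disc 16 mm narrower than the drum, so that a ring of the side's colour shows from above). Loose, 30 to 110 g. Origin: centre of the underside; z up
- bare_large: Larger unpainted toy drum, bare brown wood; an upright cylinder 62 mm in diameter and 38 mm high, with two thin white bands round its side and a white hide on top (a white disc 16 mm narrower than the drum, so that a ring of the side's colour shows from above). Loose, 30 to 110 g. Origin: centre of the underside; z up
- bare_small: Smaller unpainted toy drum, bare brown wood; an upright cylinder 46 mm in diameter and 38 mm high, with two thin white bands round its side and a white hide on top (a white disc 16 mm narrower than the drum, so that a ring of the side's colour shows from above). Loose, 30 to 110 g. Origin: centre of the underside; z up
- yellow_stand: Yellow round stand for painted drums: a flat disc 90 mm in diameter and 12 mm high, fixed to the table. Origin: centre of the underside, on the table; its flat top lies 12 mm above
- green_stand: Green round stand for bare drums: a flat disc 90 mm in diameter and 12 mm high, fixed to the table. Origin: centre of the underside, on the table; its flat top lies 12 mm above
- paint_can: Bystander: shut steel paint can with a red band, 70 mm in diameter, 70 mm high, loose, stands in the row of the stands. Origin: centre of the underside
- glue_jar: Bystander: shut jar with a blue cap, 56 mm in diameter, 70 mm high, loose, stands in the row of the stands. Origin: centre of the underside
- brush: Bystander: paint brush lying on the table to the left of the drums (+y), about 200 mm long, roughly along x. Origin: centre of the underside
Things that resemble listed ones, but are neither listed nor needed, are in the scene too. Leave any purple or turquoise look-alike of the bare_large alone. Leave any black look-alike of the red_large alone.

How it is judged (in metres and radians):
At the end, for the whole second after the job is handed in: Red drums large, medium, small from the bottom up on the yellow stand; larger, then smaller bare drum on the green one. Each axis within 12 mm of what is beneath it, height within 6 mm of its place, tilt under 0.1 rad, all at rest and released (horizontal distance between red_large and yellow_stand below 0.012 m and z of red_large in the frame of yellow_stand between 0.006 and 0.018 m and angle between each of red_large, red_medium, red_small, bare_large, bare_small's own z axis and vertical below 0.1 rad and linear speed of each of red_large, red_medium, red_small, bare_large, bare_small below 0.02 m/s and angular speed of each of red_large, red_medium, red_small, bare_large, bare_small below 0.2 rad/s and horizontal distance between red_medium and red_large below 0.012 m and z of red_medium in the frame of yellow_stand between 0.044 and 0.056 m and horizontal distance between red_small and red_medium below 0.012 m and z of red_small in the frame of yellow_stand between 0.082 and 0.094 m and horizontal distance between bare_large and green_stand below 0.012 m and z of bare_large in the frame of green_stand between 0.006 and 0.018 m and horizontal distance between bare_small and bare_large below 0.012 m and z of bare_small in the frame of green_stand between 0.044 and 0.056 m); the robot touches nothing.
It fails at once if the paint can is shifted by more than 20 mm (distance of paint_can from where it was at the start of the episode above 0.02 m).
It fails at once if the glue jar is shifted by more than 20 mm (distance of glue_jar from where it was at the start of the episode above 0.02 m).
It fails at once if the brush is shifted by more than 20 mm (distance of brush from where it was at the start of the episode above 0.02 m).
It fails at once if a drum is tipped over (tilted by more than 0.8 rad) (angle between any of red_large, red_medium, red_small, bare_large, bare_small's own z axis and vertical above 0.8 rad).
It also fails if it takes over 136 s, if anything falls off the work surface, if the arm or the gripper's body presses on something with over 40 N, if the wrist force passes 120 N, or if a joint passes its speed limit or range.

## Working session

There is one attempt and no reset: what is moved stays moved. The work goes in short steps, Python scripts to look and compute and a tool call to move; the robot and the scene stay as the last step left them, time stands still between calls to the robot, and variables do not carry over. Pictures are saved under pics/ and viewed, at most 14 in all, crops included, and the job is handed in when it is done.

Besides the shell and the picture viewer there is one more tool, called after "Call:" by a JSON object that holds its "op" and its "data". apply_moves: Moves the arm, as the interface text tells. Its arguments: {"type":"object","properties":{"deltas":{"type":"array"},"squeeze":{"type":"number"}},"required":["deltas"]}

```bash
mkdir -p pics; ls; python3 - <<'E'
from cell import status,cams,env
import cv2,numpy as np
print(status.state())
for n in ("top","scene"):
    p=cams.camera_params(n);print(n,p)
    cv2.imwrite(f"pics/{n}0.png",cams.get_image(n)[:,:,::-1])
E
```

```text
pics
{'clock': 0.0, 'joints': array([-1.29121815,  0.68997683, -0.19452678,  1.56636984,  0.15730603,
        0.90246036, -0.21510922]), 'joint_velocities': array([-0.0014232 ,  0.0002179 ,  0.00167479, -0.00071882, -0.00104734,
       -0.0013191 ,  0.00065995]), 'joint_torque': array([-1.07085320e-04, -5.27559614e+01, -1.26719903e+00, -1.53424537e+01,
       -5.26618597e-02,  6.35982797e-03,  1.73523035e-04]), 'tcp_pos': array([151.95620514, 605.59098531, 237.9079271 ]), 'tool_rot': array([ 1.22534325e-01,  9.92463858e-01, -9.09331039e-04, -4.90902855e-05]), 'contact_force': array([ 0.46490158, -0.46176716,  0.91448991]), 'wrist_torque': array([-0.05702422,  0.00271452, -0.0527795 ]), 'gripper_force': 0.0, 'width': 0.9993035453695813}
top {'K': array([[499.98046986,   0.        , 318.57956868],
       [  0.        , 499.98046986, 244.26462021],
       [  0.        ,   0.        ,   1.        ]]), 'position': array([ 409.93394966,   90.59861591, 1094.17243134]), 'rotation': array([ 0.03059988, -0.03554944, -0.70346859,  0.70917687])}
scene {'K': array([[538.29308316,   0.        , 318.75834209],
       [  0.        , 538.29308316, 235.35241779],
       [  0.        ,   0.        ,   1.        ]]), 'position': array([1287.54634511, -611.36370277,  883.92859155]), 'rotation': array([0.39628902, 0.1722699 , 0.37764867, 0.81893808])}
```

View pics/top0.png

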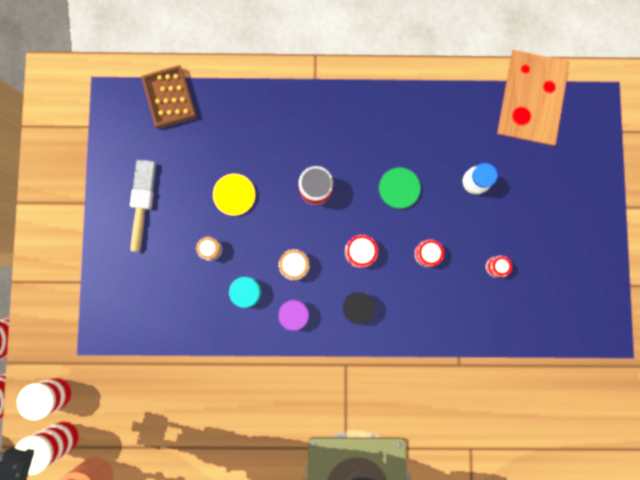

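View pics/scene0.png

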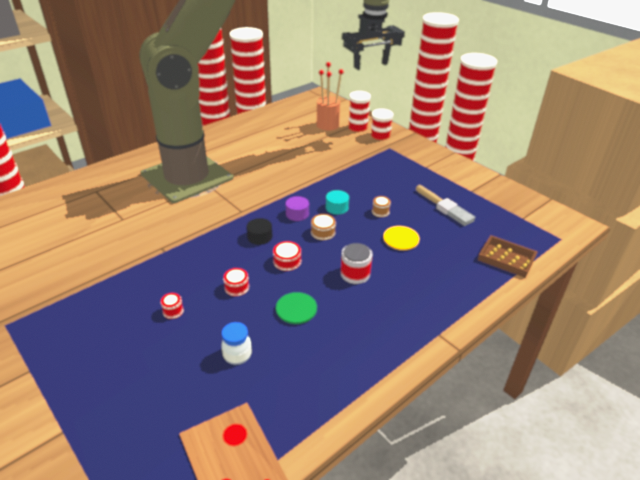

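The top view shows the stands at yellow (234,194) and green (400,188). The drums are bare_small (209,248), bare_large (294,265), red_large (362,251), red_medium (430,253) and red_small (499,266). The can is at (316,184), the jar at (480,179) and the brush near (140,205). In the scene view the hides are at bare_small (381,201), bare_large (323,221), red_large (287,249), red_medium (236,275), red_small (172,299), with yellow (401,238) and green (296,308).

```bash
cat > h.py <<'E'
from cell import status,cams
import cv2,numpy as np
from scipy.spatial.transform import Rotation as R
def ray(p,uv):
    d=np.linalg.inv(p["K"])@[uv[0],uv[1],1.]
    d=R.from_quat(p["rotation"]).apply([d[0],-d[1],-d[2]]); return p["position"],d/np.linalg.norm(d)
def tri(a,b):
    (p,d),(q,e)=a,b
    s=np.linalg.lstsq(np.c_[d,-e],q-p,rcond=None)[0]
    return (p+s[0]*d+q+s[1]*e)/2, np.linalg.norm(p+s[0]*d-q-s[1]*e)
def atz(r,z): return r[0]+r[1]*(z-r[0][2])/r[1][2]
def blob(img,seed,tol=40):
    m=np.zeros((img.shape[0]+2,img.shape[1]+2),np.uint8)
    cv2.floodFill(img.copy(),m,seed,0,(tol,)*3,(tol,)*3,cv2.FLOODFILL_FIXED_RANGE|cv2.FLOODFILL_MASK_ONLY|(255<<8))
    c=max(cv2.findContours(m[1:-1,1:-1],cv2.RETR_EXTERNAL,cv2.CHAIN_APPROX_NONE)[0],key=cv2.contourArea)
    return cv2.fitEllipse(c)
def proj(p,X):
    v=R.from_quat(p["rotation"]).inv().apply(np.array(X)-p["position"])
    u=p["K"]@[v[0],-v[1],-v[2]]; return u[:2]/u[2]
E
python3 - <<'E'
from h import *
S=dict(yellow=((234,194),(401,238)),green=((400,188),(296,308)),bare_small=((209,248),(381,201)),bare_large=((294,265),(323,221)),red_large=((362,251),(287,249)),red_medium=((430,253),(236,275)),red_small=((502,266),(172,299)),can=((316,183),(356,253)),jar=((485,175),(235,333)))
I=[cv2.imread(f"pics/{n}0.png") for n in("top","scene")];P=[cams.camera_params(n) for n in("top","scene")]
for k,s in S.items():
    e=[blob(I[i],s[i]) for i in(0,1)]
    X,g=tri(ray(P[0],e[0][0]),ray(P[1],e[1][0]))
    print(k,X.round(1),"gap",g.round(1),[np.round(v[0]+v[1],1) for v in e], atz(ray(P[0],e[0][0]),X[2]).round(1)[:2])
for uv in((143,160),(136,250),(130,205),(152,205)):print(atz(ray(P[0],uv),5).round())
E
```

```text
yellow [619.9 269.4  11.1] gap 0.5 [array([234.1, 194.4,  37.5,  38.6]), array([400.8, 237.4,  20.5,  33.4])] [620.  269.6]
green [638.1 -93.5  12.1] gap 1.1 [array([399.2, 187.5,  38.5,  39.3]), array([296.1, 307. ,  28.5,  39.3])] [638.4 -93.1]
bare_small [499.5 318.9  41.1] gap 0.7 [array([206.9, 247.6,  14.2,  14.5]), array([381.5, 200.2,   6. ,  10.6])] [499.8 319.2]
bare_large [466.3 136.   40.2] gap 0.8 [array([293.4, 264.1,  21.6,  22.1]), array([323.1, 220.7,  10.5,  17.2])] [466.5 136.3]
red_large [496.4  -7.9  40.1] gap 1.4 [array([361.5, 250.3,  23. ,  23.4]), array([286.5, 249.6,  13.1,  19.9])] [496.9  -7.4]
red_medium [ 493.5 -154.5   40.2] gap 1.6 [array([430.6, 252.2,  17.3,  17.8]), array([235.1, 275.5,  11. ,  16.3])] [ 494.  -153.8]
red_small [ 466.5 -304.2   40.7] gap 1.3 [array([501.6, 265.6,  11.4,  11.9]), array([170.3, 299.1,   8. ,  11.8])] [ 466.8 -303.6]
can [634.5  88.1  70.3] gap 2.0 [array([316.6, 182.5,  27. ,  30.2]), array([355.4, 252.1,  18.6,  30. ])] [635.2  88.8]
jar [ 654.7 -262.3   69.1] gap 0.7 [array([484.5, 174.9,  22.1,  23.4]), array([234.7, 331.9,  19.2,  25.6])] [ 654.9 -262. ]
[697. 474.   5.]
[496. 481.   5.]
[595. 499.   5.]
[596. 450.   5.]
```

The hide tops come out at about 40 mm and the stands at about 12 mm, which matches the text, so I'm moving. bare_large goes first. I'll grip it at TCP z of about 12 so the tips stay clear of whatever is below when stacking.

Call:
{"op": "apply_moves", "data": {"deltas": [[1,[0.3,-0.45,0],0],[1,[0.6,-0.9,0],0],[1,[0.6,-0.9,0],0],[1,[0.6,-0.9,0],0]], "squeeze": 12}}

```text
clock: 0.43
tcp_pos: [217.1, 509.9, 238.2]
tool_rot: [0.127, 0.992, -0.003, 0.002]
contact_force: [-0.0, 0.2, -0.1]
width: 0.999
gripper_force: 0.0
```

Call:
{"op": "apply_moves", "data": {"deltas": [[1,[0.3,-0.45,0],0],[1,[0.6,-0.9,0],0],[1,[0.6,-0.9,0],0],[1,[0.6,-0.9,0],0]]}}

```text
clock: 0.77
tcp_pos: [275.8, 420.6, 238.3]
tool_rot: [0.127, 0.992, -0.003, 0.001]
contact_force: [0.3, -0.9, -0.3]
width: 1.001
gripper_force: 0.0
```

Call:
{"op": "apply_moves", "data": {"deltas": [[1,[0.3,-0.45,0],0],[1,[0.65,-0.97,0],0],[1,[0.65,-0.97,0],0],[1,[0.65,-0.97,0],0]]}}

```text
clock: 1.1
tcp_pos: [340.8, 323.1, 238.3]
tool_rot: [0.127, 0.992, -0.003, 0.001]
contact_force: [-1.1, -0.1, -0.0]
width: 1.002
gripper_force: 0.0
```

Call:
{"op": "apply_moves", "data": {"deltas": [[1,[0.3,-0.45,0],0],[1,[0.65,-0.97,0],0],[1,[0.65,-0.97,0],0],[1,[0.65,-0.97,0],0]]}}

```text
clock: 1.43
tcp_pos: [405.8, 226.5, 238.4]
tool_rot: [0.128, 0.992, -0.002, 0.001]
contact_force: [-0.6, -0.4, -0.0]
width: 0.997
gripper_force: 0.0
```

Call:
{"op": "apply_moves", "data": {"deltas": [[1,[0.3,-0.45,-0.3],0],[1,[0.64,-0.96,-0.7],0],[1,[0.64,-0.96,-1],0],[1,[0.64,-0.96,-1],0],[1,[0.64,-0.96,-1],0],[1,[0.64,-0.96,-1],0],[1,[0.64,-0.96,-1],0]]}}

```text
clock: 2.02
tcp_pos: [466.0, 138.7, 139.3]
tool_rot: [0.121, 0.993, 0.001, 0.0]
contact_force: [0.8, 0.5, 0.3]
width: 1.001
gripper_force: 0.0
```

```bash
python3 - <<'E'
from h import *
p=cams.camera_params("wrist");print(p, status.state()["tcp_pos"],status.state()["tool_rot"])
cv2.imwrite("pics/w1.png",cams.get_image("wrist")[:,:,::-1])
print(proj(p,[466.3,136,38]))
E
```

```text
{'K': array([[364.65837801,   0.        , 322.76076296],
       [  0.        , 364.65837801, 244.053654  ],
       [  0.        ,   0.        ,   1.        ]]), 'position': array([398.11318441, 157.32930148, 284.34213486]), 'rotation': array([-0.1073931 , -0.08555696,  0.61051896,  0.78000854])} [465.99732054 138.74497371 139.28802794] [1.21473654e-01 9.92594071e-01 1.06693151e-03 1.52763395e-04]
[315.75725796 246.35812792]
```

View pics/w1.png

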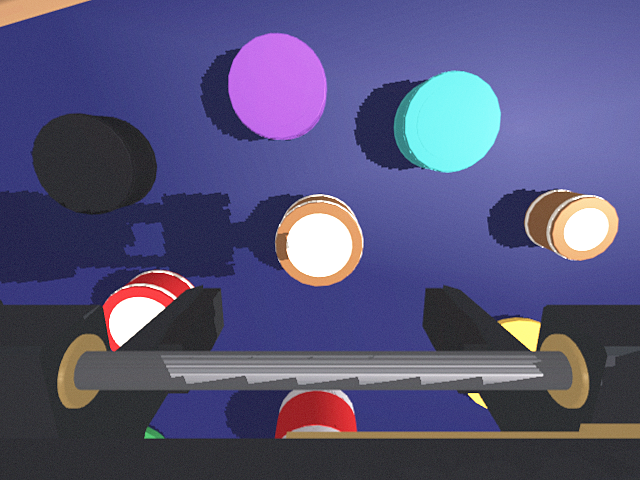

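The wrist view shows the bare_large hide centred at (319,245), predicted (316,246), so the fix is good to about 2 mm. Nothing stands in the way of the fingers, so I descend and grip.

Call:
{"op": "apply_moves", "data": {"deltas": [[1,[0,0,-0.2],0],[1,[0,0,-0.4],0],[1,[0,0,-0.6],0],[1,[0,0,-0.8],0],[1,[0,0,-0.95],0],[1,[0,0,-0.95],0]]}}

```text
clock: 2.57
tcp_pos: [465.2, 138.4, 42.9]
tool_rot: [0.121, 0.993, 0.0, -0.001]
contact_force: [-0.4, 0.0, 0.2]
width: 1.0
gripper_force: 0.0
```

Call:
{"op": "apply_moves", "data": {"deltas": [[1,[0,0,-0.15],0],[1,[0,0,-0.32],0],[1,[0,0,-0.32],0],[0.3,[0,0,-0.32],0],[0.3,[0,0,-0.32],0],[0.3,[0,0,-0.32],0],[0.3,[0,0,-0.32],0],[0.3,[0,0,-0.32],0],[0.3,[0,0,-0.32],0],[0.3,[0,0,-0.32],0],[0.3,[0,0,-0.32],0],[0.3,[0,0,-0.32],0]], "squeeze": 12}}

```text
clock: 3.57
tcp_pos: [466.6, 136.4, 12.7]
tool_rot: [0.123, 0.992, 0.0, 0.001]
contact_force: [-0.8, 0.8, 6.6]
width: 0.701
gripper_force: 12.0
```

Call:
{"op": "apply_moves", "data": {"deltas": [[0.3,[0,0,0.1],0],[0.3,[0,0,0.25],0],[0.3,[0,0,0.5],0],[0.3,[0,0,0.75],0],[0.3,[0,0,1],0],[0.3,[0,0,1],0]], "squeeze": 18}}

```text
clock: 4.07
tcp_pos: [468.0, 136.6, 116.0]
tool_rot: [0.123, 0.992, 0.002, 0.003]
contact_force: [-0.5, 0.1, -0.7]
width: 0.697
gripper_force: 18.0
```

Call:
{"op": "apply_moves", "data": {"deltas": [[0.3,[0.1,-0.13,0],0],[0.3,[0.25,-0.33,0],0],[0.3,[0.42,-0.56,0],0],[0.3,[0.6,-0.8,0],0]]}}

```text
clock: 4.4
tcp_pos: [525.9, 55.7, 111.7]
tool_rot: [0.122, 0.993, -0.0, -0.001]
contact_force: [1.5, 0.5, -1.1]
width: 0.7
gripper_force: 18.0
```

Call:
{"op": "apply_moves", "data": {"deltas": [[0.3,[0.17,-0.23,0],0],[0.3,[0.34,-0.46,0],0],[0.3,[0.5,-0.67,0],0],[0.3,[0.6,-0.8,0],0]]}}

```text
clock: 4.73
tcp_pos: [587.0, -27.7, 111.4]
tool_rot: [0.124, 0.992, -0.001, 0.0]
contact_force: [0.4, -0.3, -1.7]
width: 0.699
gripper_force: 18.0
```

Call:
{"op": "apply_moves", "data": {"deltas": [[0.3,[0.17,-0.23,0],0],[0.3,[0.34,-0.46,0],0],[0.3,[0.48,-0.63,0],0],[0.3,[0.52,-0.7,0],0],[0.3,[0.52,-0.7,0],0],[0.3,[0.52,-0.7,0],0]]}}

```text
clock: 5.23
tcp_pos: [636.8, -92.8, 111.2]
tool_rot: [0.122, 0.992, 0.0, -0.001]
contact_force: [0.2, -0.2, -1.0]
width: 0.698
gripper_force: 18.0
```

```bash
python3 - <<'E'
from h import *
print(status.state()["tcp_pos"])
p=cams.camera_params("wrist")
cv2.imwrite("pics/w2.png",cams.get_image("wrist")[:,:,::-1])
print(proj(p,[638.2,-93.3,12]))
E
```

```text
[636.84437471 -92.77246199 111.24288863]
[319.29903794 248.19755805]
```

View pics/w2.png

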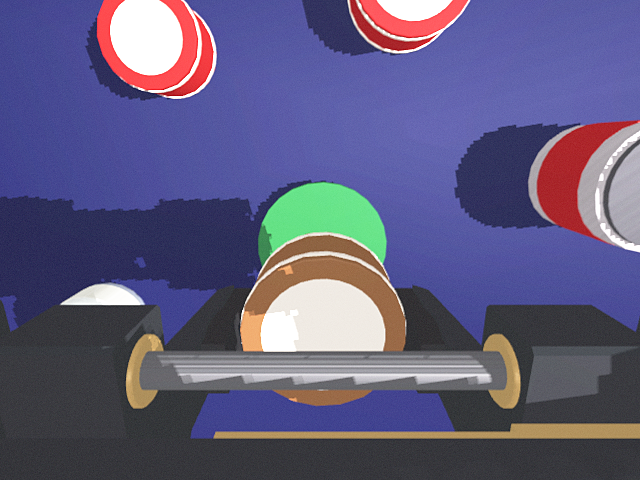

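The held bare_large hide is at about (322,313). The green disc spans columns 259–386, so its centre is about (322,246) against a predicted (319,248), within 2 mm. I lower with a 1 mm nudge in +y.

Call:
{"op": "apply_moves", "data": {"deltas": [[0.3,[0,0.01,-0.2],0],[0.3,[0,0.01,-0.4],0],[0.3,[0,0.01,-0.6],0],[0.3,[0,0.01,-0.75],0],[0.3,[0,0.01,-0.82],0],[0.3,[0,0.01,-0.87],0],[0.3,[0,0.01,-0.87],0],[0.3,[0,0.01,-0.87],0]]}}

```text
clock: 5.95
tcp_pos: [638.5, -92.1, 25.4]
tool_rot: [0.122, 0.992, 0.0, 0.001]
contact_force: [-0.2, 0.1, -2.3]
width: 0.699
gripper_force: 18.0
```

Call:
{"op": "apply_moves", "data": {"deltas": [[1,[0,0,0],0],[1,[0,0,0],0],[1,[0,0,0],0],[1,[0,0,0],0],[1,[0,0,0],0],[1,[0,0,0.2],0],[1,[0,0,0.5],0],[1,[0,0,0.8],0],[1,[0,0,1],0],[1,[0,0,1],0],[1,[0,0,1],0]]}}

```text
clock: 6.87
tcp_pos: [638.8, -92.9, 125.9]
tool_rot: [0.123, 0.992, 0.0, 0.001]
contact_force: [-0.2, 0.2, -0.1]
width: 1.001
gripper_force: 0.0
```

```bash
python3 - <<'E'
from h import *
print(status.state()["tcp_pos"])
P=[cams.camera_params(n) for n in("top","scene")]
s=cams.get_image("scene")[:,:,::-1].copy();t=cams.get_image("top")[:,:,::-1].copy()
cv2.imwrite("pics/s2.png",s);cv2.imwrite("pics/t2.png",t)
print([proj(p,[638.2,-93.3,50]) for p in P])
p=cams.camera_params("wrist");w=cams.get_image("wrist")[:,:,::-1].copy();cv2.imwrite("pics/w3.png",w)
a=blob(w,tuple(int(v) for v in proj(p,[638.2,-93.3,50])));print(a,proj(p,[638.2,-93.3,50]),atz(ray(p,a[0]),51))
E
```

```text
[638.81176972 -92.92776931 125.91555289]
[array([402.35077388, 183.92936636]), array([296.32370084, 294.86029804])]
((327.6935729980469, 256.31890869140625), (66.28382873535156, 69.1646957397461), 171.5865478515625) [319.18106895 259.01174347] [637.45842701 -87.60241466  51.        ]
```

View pics/w3.png

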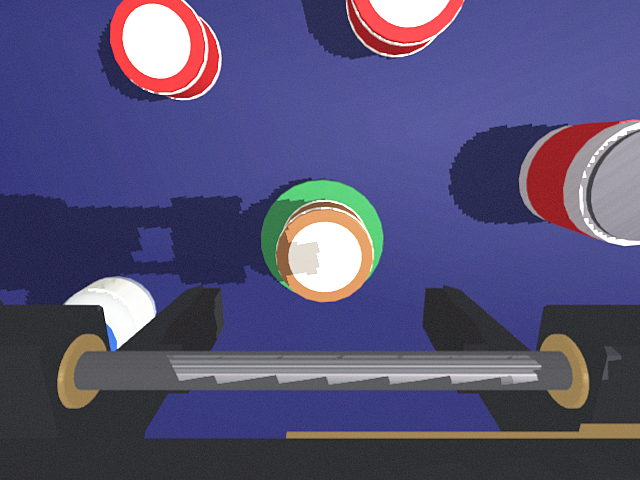

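bare_large stands on the green stand: its outline centre is at (325,257) and the disc centre at (322,242), about 2 mm off axis. Next is red_large, to the yellow stand.

Call:
{"op": "apply_moves", "data": {"deltas": [[1,[-0.35,0.2,0],0],[1,[-0.71,0.43,0],0],[1,[-0.71,0.43,0],0]]}}

```text
clock: 7.27
tcp_pos: [554.8, -44.9, 122.0]
tool_rot: [0.119, 0.993, 0.0, -0.009]
contact_force: [-1.3, -0.4, -0.4]
width: 0.997
gripper_force: 0.0
```

Call:
{"op": "apply_moves", "data": {"deltas": [[1,[-0.35,0.2,0],0],[1,[-0.71,0.42,0],0],[1,[-0.71,0.42,0],0],[1,[-0.71,0.42,-0.1],0],[1,[-0.71,0.42,-0.4],0],[1,[-0.71,0.42,-0.6],0],[1,[-0.71,0.42,-0.6],0]]}}

```text
clock: 7.85
tcp_pos: [493.6, -7.7, 61.2]
tool_rot: [0.122, 0.993, -0.001, -0.004]
contact_force: [-0.3, -1.3, 0.6]
width: 0.998
gripper_force: 0.0
```

Call:
{"op": "apply_moves", "data": {"deltas": [[1,[0,0,-0.2],0],[1,[0,0,-0.4],0],[1,[0,0,-0.53],0],[1,[0,0,-0.53],0],[0.3,[0,0,-0.53],0],[0.3,[0,0,-0.53],0],[0.3,[0,0,-0.53],0],[0.3,[0,0,-0.53],0],[0.3,[0,0,-0.53],0],[0.3,[0,0,-0.53],0],[0.3,[0,0,-0.53],0]], "squeeze": 18}}

```text
clock: 8.77
tcp_pos: [496.7, -7.9, 12.7]
tool_rot: [0.123, 0.992, 0.0, 0.001]
contact_force: [0.3, -0.1, 6.0]
width: 0.747
gripper_force: 18.0
```

Call:
{"op": "apply_moves", "data": {"deltas": [[0.3,[0,0,0.1],0],[0.3,[0,0,0.25],0],[0.3,[0,0,0.5],0],[0.3,[0,0,0.75],0],[0.3,[0,0,1],0],[0.3,[0,0,1],0]]}}

```text
clock: 9.27
tcp_pos: [498.1, -7.9, 116.0]
tool_rot: [0.123, 0.992, 0.001, 0.003]
contact_force: [0.3, 0.3, -0.7]
width: 0.746
gripper_force: 18.0
```

Call:
{"op": "apply_moves", "data": {"deltas": [[0.3,[0.06,0.13,0],0],[0.3,[0.16,0.35,0],0],[0.3,[0.28,0.6,0],0],[0.3,[0.41,0.92,0],0]]}}

```text
clock: 9.6
tcp_pos: [536.6, 84.1, 110.7]
tool_rot: [0.124, 0.992, -0.001, -0.001]
contact_force: [0.7, -0.0, -1.3]
width: 0.744
gripper_force: 18.0
```

Call:
{"op": "apply_moves", "data": {"deltas": [[0.3,[0.12,0.26,0],0],[0.3,[0.24,0.52,0],0],[0.3,[0.34,0.75,0],0],[0.3,[0.41,0.92,0],0]]}}

```text
clock: 9.93
tcp_pos: [577.9, 180.8, 110.4]
tool_rot: [0.121, 0.993, 0.001, -0.001]
contact_force: [0.9, 0.6, -1.2]
width: 0.743
gripper_force: 18.0
```

Call:
{"op": "apply_moves", "data": {"deltas": [[0.3,[0.12,0.26,0],0],[0.3,[0.24,0.52,0],0],[0.3,[0.34,0.78,0],0],[0.3,[0.42,0.93,0],0],[0.3,[0.42,0.93,0],0],[0.3,[0.42,0.93,0],0]]}}

```text
clock: 10.43
tcp_pos: [618.7, 271.0, 110.0]
tool_rot: [0.121, 0.993, -0.0, -0.001]
contact_force: [-0.6, -1.0, -1.4]
width: 0.742
gripper_force: 18.0
```

Call:
{"op": "apply_moves", "data": {"deltas": [[0.3,[0,0,-0.2],0],[0.3,[0,0,-0.4],0],[0.3,[0,0,-0.6],0],[0.3,[0,0,-0.75],0],[0.3,[0,0,-0.82],0],[0.3,[0,0,-0.87],0],[0.3,[0,0,-0.87],0],[0.3,[0,0,-0.87],0]]}}

```text
clock: 11.1
tcp_pos: [620.5, 269.1, 25.3]
tool_rot: [0.123, 0.992, 0.0, 0.0]
contact_force: [-0.4, -0.7, -0.4]
width: 0.745
gripper_force: 18.0
```

Call:
{"op": "apply_moves", "data": {"deltas": [[1,[0,0,0],0],[1,[0,0,0],0],[1,[0,0,0],0],[1,[0,0,0],0],[1,[0,0,0],0],[1,[0,0,0.2],0],[1,[0,0,0.5],0],[1,[0,0,0.8],0],[1,[0,0,1],0],[1,[0,0,1],0],[1,[0,0,1],0]]}}

```text
clock: 12.02
tcp_pos: [620.8, 269.6, 126.0]
tool_rot: [0.123, 0.992, 0.001, 0.001]
contact_force: [0.3, 0.2, -0.4]
width: 1.001
gripper_force: 0.0
```

```bash
python3 - <<'E'
from h import *
print(status.state()["tcp_pos"])
p=cams.camera_params("wrist");w=cams.get_image("wrist")[:,:,::-1].copy();cv2.imwrite("pics/w4.png",w)
for c,z in(([620,269.5,50],50),([499.6,319,38],38)):
    q=proj(p,c);a=blob(w,tuple(int(v) for v in q));print(a,q,atz(ray(p,a[0]),z))
E
```

```text
[620.77267743 269.55264619 125.99037424]
((324.6552734375, 252.1396026611328), (72.08900451660156, 75.19380950927734), 164.92356872558594) [318.73545957 254.65853744] [619.28781754 273.55102592  50.        ]
((354.12713623046875, 31.453405380249023), (52.28308868408203, 58.92270278930664), 3.889219045639038) [351.33145665  32.83845161] [499.29798067 320.70156437  38.        ]
```

View pics/w4.png

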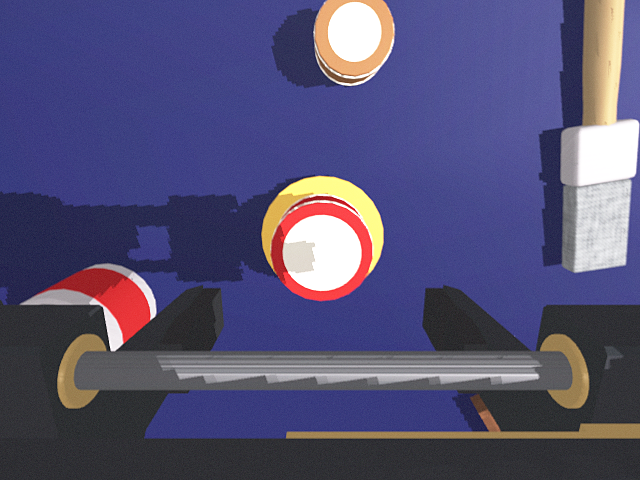

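red_large sits centred on the yellow stand: drum centre column is about 322 and the disc's is 322. Next is bare_small, at (354,31) in this view.

Call:
{"op": "apply_moves", "data": {"deltas": [[1,[-0.3,0.12,0],0],[1,[-0.6,0.25,0],0],[1,[-0.6,0.25,0],0]]}}

```text
clock: 12.32
tcp_pos: [551.6, 298.0, 122.8]
tool_rot: [0.119, 0.993, -0.0, -0.005]
contact_force: [-0.9, 0.7, -0.2]
width: 0.994
gripper_force: 0.0
```

Call:
{"op": "apply_moves", "data": {"deltas": [[1,[-0.3,0.12,0],0],[1,[-0.6,0.25,0],0],[1,[-0.6,0.25,0],0],[1,[-0.6,0.25,-0.1],0],[1,[-0.6,0.25,-0.4],0],[1,[-0.6,0.25,-0.6],0],[1,[-0.6,0.25,-0.6],0]]}}

```text
clock: 12.9
tcp_pos: [498.4, 316.1, 59.6]
tool_rot: [0.123, 0.992, -0.003, -0.003]
contact_force: [-0.0, -0.4, -0.0]
width: 0.999
gripper_force: 0.0
```

Call:
{"op": "apply_moves", "data": {"deltas": [[1,[0,0,-0.2],0],[1,[0,0,-0.4],0],[1,[0,0,-0.53],0],[1,[0,0,-0.53],0],[0.3,[0,0,-0.53],0],[0.3,[0,0,-0.53],0],[0.3,[0,0,-0.53],0],[0.3,[0,0,-0.53],0],[0.3,[0,0,-0.53],0],[0.3,[0,0,-0.53],0],[0.3,[0,0,-0.53],0],[0.3,[0,0,-0.53],0]]}}

```text
clock: 13.9
tcp_pos: [500.2, 319.4, 12.2]
tool_rot: [0.123, 0.992, 0.0, 0.0]
contact_force: [-0.2, -0.4, 2.1]
width: 0.517
gripper_force: 18.0
```

Call:
{"op": "apply_moves", "data": {"deltas": [[0.3,[0,0,0.1],0],[0.3,[0,0,0.25],0],[0.3,[0,0,0.5],0],[0.3,[0,0,0.75],0],[0.3,[0,0,1],0],[0.3,[0,0,1],0]]}}

```text
clock: 14.4
tcp_pos: [502.4, 321.0, 116.7]
tool_rot: [0.123, 0.992, 0.003, 0.003]
contact_force: [1.1, 0.0, 0.4]
width: 0.519
gripper_force: 18.0
```

Call:
{"op": "apply_moves", "data": {"deltas": [[0.3,[0.04,-0.12,0],0],[0.3,[0.1,-0.32,0],0],[0.3,[0.18,-0.55,0],0],[0.3,[0.27,-0.82,0],0]]}}

```text
clock: 14.73
tcp_pos: [526.2, 236.0, 110.7]
tool_rot: [0.122, 0.993, -0.001, -0.001]
contact_force: [1.1, 0.1, -0.8]
width: 0.516
gripper_force: 18.0
```

Call:
{"op": "apply_moves", "data": {"deltas": [[0.3,[0.09,-0.27,0],0],[0.3,[0.18,-0.55,0],0],[0.3,[0.27,-0.82,0],0]]}}

```text
clock: 14.98
tcp_pos: [553.4, 151.9, 110.4]
tool_rot: [0.123, 0.992, -0.001, -0.001]
contact_force: [0.5, 0.4, -1.5]
width: 0.515
gripper_force: 18.0
```

Call:
{"op": "apply_moves", "data": {"deltas": [[0.3,[0.09,-0.27,0],0],[0.3,[0.18,-0.55,0],0],[0.3,[0.27,-0.82,0],0]]}}

```text
clock: 15.23
tcp_pos: [580.1, 70.0, 110.4]
tool_rot: [0.123, 0.992, -0.001, -0.001]
contact_force: [-0.5, 0.2, 0.1]
width: 0.517
gripper_force: 18.0
```

Call:
{"op": "apply_moves", "data": {"deltas": [[0.3,[0.09,-0.27,0],0],[0.3,[0.18,-0.55,0],0],[0.3,[0.27,-0.82,0],0]]}}

```text
clock: 15.48
tcp_pos: [606.8, -12.0, 110.3]
tool_rot: [0.123, 0.992, -0.001, -0.002]
contact_force: [0.3, -0.4, -0.3]
width: 0.514
gripper_force: 18.0
```

Call:
{"op": "apply_moves", "data": {"deltas": [[0.3,[0.09,-0.27,0],0],[0.3,[0.18,-0.52,0],0],[0.3,[0.26,-0.74,0],0],[0.3,[0.3,-0.84,0],0],[0.3,[0.3,-0.84,0],0],[0.3,[0.3,-0.84,0],0],[0.3,[0.3,-0.84,0],0]]}}

```text
clock: 16.07
tcp_pos: [637.2, -90.2, 111.3]
tool_rot: [0.121, 0.993, 0.001, -0.001]
contact_force: [-0.3, 0.7, -1.1]
width: 0.519
gripper_force: 18.0
```

Call:
{"op": "apply_moves", "data": {"deltas": [[0.3,[0,0,-0.15],0],[0.3,[0,0,-0.3],0],[0.3,[0,0,-0.4],0],[0.3,[0,0,-0.45],0],[0.3,[0,0,-0.49],0],[0.3,[0,0,-0.49],0],[0.3,[0,0,-0.49],0]]}}

```text
clock: 16.65
tcp_pos: [638.4, -92.2, 63.1]
tool_rot: [0.122, 0.993, 0.0, 0.0]
contact_force: [-0.6, -0.4, -0.9]
width: 0.515
gripper_force: 18.0
```

Call:
{"op": "apply_moves", "data": {"deltas": [[1,[0,0,0],0],[1,[0,0,0],0],[1,[0,0,0],0],[1,[0,0,0],0],[1,[0,0,0],0],[1,[0,0,0],0],[1,[0,0,0.2],0],[1,[0,0,0.5],0],[1,[0,0,0.8],0],[1,[0,0,0.8],0],[1,[0,0,0.8],0]]}}

```text
clock: 17.57
tcp_pos: [639.4, -92.8, 144.7]
tool_rot: [0.123, 0.992, 0.0, 0.002]
contact_force: [-0.9, -0.6, -0.9]
width: 0.996
gripper_force: 0.0
```

```bash
python3 - <<'E'
from h import *
print(status.state()["tcp_pos"])
p=cams.camera_params("wrist");w=cams.get_image("wrist")[:,:,::-1].copy();cv2.imwrite("pics/w5.png",w)
for c,z in(([638.2,-92.5,88],88),([493.8,-154.2,38],38)):
    q=proj(p,c);a=blob(w,tuple(int(v) for v in q));print(a,q,atz(ray(p,a[0]),z))
E
```

```text
[639.39639065 -92.81341262 144.67768806]
((323.1055603027344, 260.8974304199219), (49.41604232788086, 50.515506744384766), 94.92998504638672) [319.04984679 263.67350337] [637.11661431 -89.78961848  88.        ]
((168.3214111328125, 43.915870666503906), (59.52096176147461, 69.89887237548828), 155.6036834716797) [166.36369928  46.50830714] [ 492.73178045 -152.50736488   38.        ]
```

View pics/w5.png

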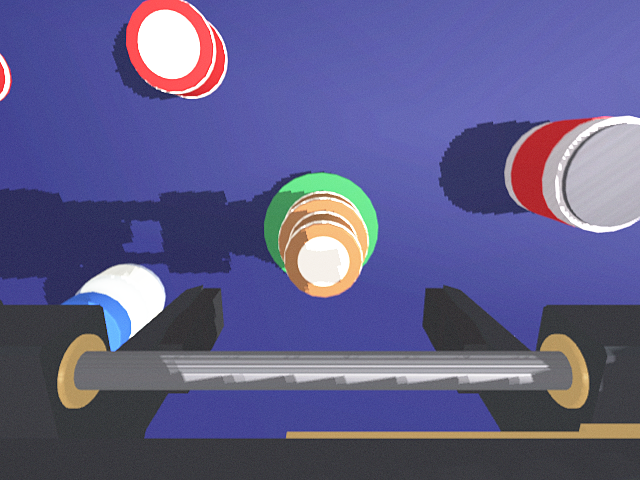

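The green stack is aligned: bare_small's hide is at (323,261), the drum below at about column 324, and the disc at about 321. Next is red_medium, at (168,44) here.

Call:
{"op": "apply_moves", "data": {"deltas": [[1,[-0.35,-0.15,0],0],[1,[-0.72,-0.3,0],0],[1,[-0.72,-0.3,0],0]]}}

```text
clock: 17.87
tcp_pos: [553.6, -127.3, 139.6]
tool_rot: [0.124, 0.992, -0.003, -0.009]
contact_force: [-0.9, -1.3, -1.0]
width: 1.0
gripper_force: 0.0
```

Call:
{"op": "apply_moves", "data": {"deltas": [[1,[-0.35,-0.15,0],0],[1,[-0.72,-0.31,0],0],[1,[-0.72,-0.31,0],0],[1,[-0.72,-0.31,-0.1],0],[1,[-0.72,-0.31,-0.4],0],[1,[-0.72,-0.31,-0.7],0],[1,[-0.72,-0.31,-0.7],0]]}}

```text
clock: 18.45
tcp_pos: [491.9, -152.3, 67.6]
tool_rot: [0.122, 0.993, 0.001, -0.004]
contact_force: [-0.3, -0.3, -0.7]
width: 1.0
gripper_force: 0.0
```

Call:
{"op": "apply_moves", "data": {"deltas": [[1,[0,0,-0.2],0],[1,[0,0,-0.4],0],[1,[0,0,-0.61],0],[1,[0,0,-0.61],0],[0.3,[0,0,-0.61],0],[0.3,[0,0,-0.61],0],[0.3,[0,0,-0.61],0],[0.3,[0,0,-0.61],0],[0.3,[0,0,-0.61],0],[0.3,[0,0,-0.61],0],[0.3,[0,0,-0.61],0],[0.3,[0,0,-0.61],0]]}}

```text
clock: 19.45
tcp_pos: [494.5, -154.0, 12.5]
tool_rot: [0.123, 0.992, -0.0, 0.001]
contact_force: [0.4, 0.9, 8.0]
width: 0.607
gripper_force: 18.0
```

Call:
{"op": "apply_moves", "data": {"deltas": [[0.3,[0,0,0.1],0],[0.3,[0,0,0.25],0],[0.3,[0,0,0.5],0],[0.3,[0,0,0.75],0],[0.3,[0,0,1],0],[0.3,[0,0,1],0]]}}

```text
clock: 19.95
tcp_pos: [496.2, -154.4, 116.1]
tool_rot: [0.123, 0.992, -0.0, 0.003]
contact_force: [-0.2, 0.4, -0.7]
width: 0.605
gripper_force: 18.0
```

Call:
{"op": "apply_moves", "data": {"deltas": [[0.3,[0.04,0.12,0],0],[0.3,[0.1,0.32,0],0],[0.3,[0.17,0.56,0],0],[0.3,[0.25,0.84,0],0]]}}

```text
clock: 20.28
tcp_pos: [518.5, -70.4, 111.7]
tool_rot: [0.124, 0.992, -0.001, -0.0]
contact_force: [0.4, 0.4, -0.2]
width: 0.607
gripper_force: 18.0
```

Call:
{"op": "apply_moves", "data": {"deltas": [[0.3,[0.08,0.28,0],0],[0.3,[0.17,0.56,0],0],[0.3,[0.25,0.84,0],0]]}}

```text
clock: 20.53
tcp_pos: [543.9, 15.5, 111.6]
tool_rot: [0.123, 0.992, -0.0, -0.0]
contact_force: [1.0, -0.4, 0.2]
width: 0.61
gripper_force: 18.0
```

Call:
{"op": "apply_moves", "data": {"deltas": [[0.3,[0.08,0.28,0],0],[0.3,[0.17,0.56,0],0],[0.3,[0.25,0.84,0],0]]}}

```text
clock: 20.78
tcp_pos: [568.9, 99.5, 111.6]
tool_rot: [0.122, 0.992, -0.0, -0.0]
contact_force: [-0.2, -0.8, -1.2]
width: 0.606
gripper_force: 18.0
```

Call:
{"op": "apply_moves", "data": {"deltas": [[0.3,[0.08,0.28,0],0],[0.3,[0.17,0.56,0],0],[0.3,[0.25,0.84,0],0]]}}

```text
clock: 21.03
tcp_pos: [593.9, 183.4, 111.6]
tool_rot: [0.123, 0.992, -0.0, -0.0]
contact_force: [1.5, -0.2, -0.9]
width: 0.609
gripper_force: 18.0
```

Call:
{"op": "apply_moves", "data": {"deltas": [[0.3,[0.08,0.28,0],0],[0.3,[0.17,0.54,0],0],[0.3,[0.22,0.76,0],0],[0.3,[0.26,0.87,0],0],[0.3,[0.26,0.87,0],0],[0.3,[0.26,0.87,0],0],[0.3,[0.26,0.87,0],0]]}}

```text
clock: 21.62
tcp_pos: [619.7, 267.1, 111.3]
tool_rot: [0.123, 0.992, -0.001, -0.0]
contact_force: [1.1, -0.6, -0.9]
width: 0.606
gripper_force: 18.0
```

Call:
{"op": "apply_moves", "data": {"deltas": [[0.3,[0,0,-0.15],0],[0.3,[0,0,-0.3],0],[0.3,[0,0,-0.4],0],[0.3,[0,0,-0.45],0],[0.3,[0,0,-0.49],0],[0.3,[0,0,-0.49],0],[0.3,[0,0,-0.49],0]]}}

```text
clock: 22.2
tcp_pos: [620.4, 269.0, 63.2]
tool_rot: [0.123, 0.992, 0.0, 0.0]
contact_force: [-0.8, 0.2, -0.4]
width: 0.604
gripper_force: 18.0
```

Call:
{"op": "apply_moves", "data": {"deltas": [[1,[0,0,0],0],[1,[0,0,0],0],[1,[0,0,0],0],[1,[0,0,0],0],[1,[0,0,0],0],[1,[0,0,0],0],[1,[0,0,0.2],0],[1,[0,0,0.5],0],[1,[0,0,0.8],0],[1,[0,0,0.8],0],[1,[0,0,0.8],0]]}}

```text
clock: 23.12
tcp_pos: [621.3, 269.9, 144.8]
tool_rot: [0.123, 0.992, 0.001, 0.002]
contact_force: [-0.0, 0.2, -0.4]
width: 1.0
gripper_force: 0.0
```

```bash
python3 - <<'E'
from h import *
print(status.state()["tcp_pos"])
p=cams.camera_params("wrist");w=cams.get_image("wrist")[:,:,::-1].copy();cv2.imwrite("pics/w6.png",w)
q=proj(p,[620,269.3,88]);a=blob(w,tuple(int(v) for v in q));print(a,q,atz(ray(p,a[0]),88))
E
```

```text
[621.30690239 269.92632858 144.83175528]
((320.7215576171875, 260.2841796875), (61.95371627807617, 64.21989440917969), 93.98831939697266) [317.22228204 263.87460151] [618.35377493 271.82176978  88.        ]
```

View pics/w6.png

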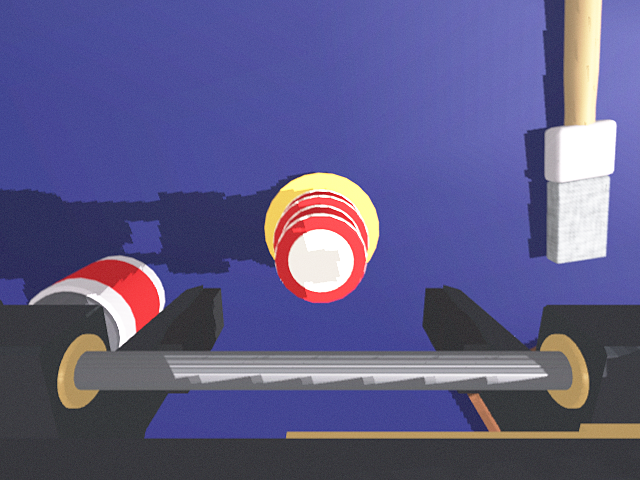

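red_medium is centred on red_large, with its hide at (321,260) and the disc at about column 322. Last is red_small.

Call:
{"op": "apply_moves", "data": {"deltas": [[1,[-0.12,-0.4,0],0],[1,[-0.25,-0.8,0],0],[1,[-0.26,-0.96,0],0]]}}

```text
clock: 23.42
tcp_pos: [590.5, 165.8, 140.5]
tool_rot: [0.124, 0.992, -0.004, -0.003]
contact_force: [-0.6, -1.8, 0.1]
width: 1.001
gripper_force: 0.0
```

Call:
{"op": "apply_moves", "data": {"deltas": [[1,[-0.1,-0.4,0],0],[1,[-0.2,-0.8,0],0],[1,[-0.26,-0.96,0],0]]}}

```text
clock: 23.67
tcp_pos: [565.4, 69.3, 140.9]
tool_rot: [0.126, 0.992, -0.004, -0.002]
contact_force: [-1.5, -0.7, 0.8]
width: 0.996
gripper_force: 0.0
```

Call:
{"op": "apply_moves", "data": {"deltas": [[1,[-0.1,-0.4,0],0],[1,[-0.2,-0.8,0],0],[1,[-0.26,-0.96,0],0]]}}

```text
clock: 23.92
tcp_pos: [538.9, -26.0, 141.0]
tool_rot: [0.126, 0.992, -0.003, -0.003]
contact_force: [-0.0, -0.3, -0.3]
width: 1.002
gripper_force: 0.0
```

Call:
{"op": "apply_moves", "data": {"deltas": [[1,[-0.1,-0.4,0],0],[1,[-0.2,-0.8,0],0],[1,[-0.26,-0.96,0],0]]}}

```text
clock: 24.17
tcp_pos: [512.6, -121.5, 141.1]
tool_rot: [0.126, 0.992, -0.002, -0.002]
contact_force: [-0.3, -0.6, 0.6]
width: 0.999
gripper_force: 0.0
```

Call:
{"op": "apply_moves", "data": {"deltas": [[1,[-0.1,-0.4,0],0],[1,[-0.2,-0.8,0],0],[1,[-0.26,-0.96,0],0]]}}

```text
clock: 24.42
tcp_pos: [486.5, -217.2, 141.1]
tool_rot: [0.126, 0.992, -0.002, -0.002]
contact_force: [-0.5, -1.4, -0.3]
width: 0.998
gripper_force: 0.0
```

Call:
{"op": "apply_moves", "data": {"deltas": [[1,[-0.1,-0.4,0],0],[1,[-0.2,-0.8,0],0],[1,[-0.24,-0.93,0],0],[1,[-0.24,-0.93,0],0],[1,[-0.24,-0.93,-0.2],0],[1,[-0.24,-0.93,-0.5],0],[1,[-0.24,-0.93,-0.7],0],[1,[-0.24,-0.93,-0.7],0],[1,[-0.24,-0.93,-0.7],0]]}}

```text
clock: 25.17
tcp_pos: [465.5, -301.7, 71.5]
tool_rot: [0.122, 0.993, 0.001, -0.002]
contact_force: [0.3, -0.4, 0.4]
width: 0.999
gripper_force: 0.0
```

```bash
python3 - <<'E'
from h import *
s=status.state();print(s["tcp_pos"],s["joints"].round(2))
p=cams.camera_params("wrist");w=cams.get_image("wrist")[:,:,::-1].copy();cv2.imwrite("pics/w7.png",w)
q=proj(p,[466.7,-303.8,38]);a=blob(w,tuple(int(v) for v in q));print(a,q,atz(ray(p,a[0]),38))
E
```

```text
[ 465.47799116 -301.70828009   71.53387222] [ 0.66  0.86 -0.29  1.89  0.51  0.46  1.33]
((316.48724365234375, 281.65179443359375), (45.356163024902344, 48.46982955932617), 93.2039794921875) [315.27552842 283.85729168] [ 465.65292677 -302.87979671   38.        ]
```

Call:
{"op": "apply_moves", "data": {"deltas": [[1,[0,0,-0.2],0],[1,[0,0,-0.4],0],[1,[0,0,-0.61],0],[1,[0,0,-0.61],0],[0.3,[0,0,-0.61],0],[0.3,[0,0,-0.61],0],[0.3,[0,0,-0.61],0],[0.3,[0,0,-0.61],0],[0.3,[0,0,-0.61],0],[0.3,[0,0,-0.61],0],[0.3,[0,0,-0.61],0],[0.3,[0,0,-0.61],0]]}}

```text
clock: 26.22
tcp_pos: [466.1, -303.9, 12.1]
tool_rot: [0.123, 0.992, -0.0, 0.0]
contact_force: [0.2, -0.6, 3.5]
width: 0.472
gripper_force: 18.0
```

Call:
{"op": "apply_moves", "data": {"deltas": [[0.3,[0,0,0.1],0],[0.3,[0,0,0.25],0],[0.3,[0,0,0.5],0],[0.3,[0,0,0.75],0],[0.3,[0,0,1],0],[0.3,[0,0,1],0]]}}

```text
clock: 26.72
tcp_pos: [468.4, -304.9, 116.4]
tool_rot: [0.123, 0.992, -0.001, 0.004]
contact_force: [-0.5, -0.7, 0.4]
width: 0.472
gripper_force: 18.0
```

Call:
{"op": "apply_moves", "data": {"deltas": [[0.3,[0.04,0.15,0.1],0],[0.3,[0.1,0.38,0.25],0],[0.3,[0.17,0.65,0.4],0],[0.3,[0.26,0.96,0.4],0]]}}

```text
clock: 27.05
tcp_pos: [492.6, -206.8, 153.6]
tool_rot: [0.124, 0.992, -0.0, 0.001]
contact_force: [0.9, 0.9, -0.8]
width: 0.472
gripper_force: 18.0
```

Call:
{"op": "apply_moves", "data": {"deltas": [[0.3,[0.09,0.32,0],0],[0.3,[0.17,0.64,0],0],[0.3,[0.26,0.96,0],0]]}}

```text
clock: 27.3
tcp_pos: [517.3, -108.7, 151.5]
tool_rot: [0.122, 0.993, 0.0, -0.001]
contact_force: [0.7, 0.1, -0.8]
width: 0.473
gripper_force: 18.0
```

Call:
{"op": "apply_moves", "data": {"deltas": [[0.3,[0.09,0.32,0],0],[0.3,[0.17,0.64,0],0],[0.3,[0.26,0.96,0],0]]}}

```text
clock: 27.55
tcp_pos: [542.9, -12.6, 151.4]
tool_rot: [0.122, 0.993, 0.0, -0.001]
contact_force: [0.8, -0.9, 0.4]
width: 0.471
gripper_force: 18.0
```

Call:
{"op": "apply_moves", "data": {"deltas": [[0.3,[0.09,0.32,0],0],[0.3,[0.17,0.64,0],0],[0.3,[0.26,0.96,0],0]]}}

```text
clock: 27.8
tcp_pos: [568.7, 83.3, 151.3]
tool_rot: [0.122, 0.993, -0.0, -0.001]
contact_force: [0.5, -0.1, -0.4]
width: 0.47
gripper_force: 18.0
```

Call:
{"op": "apply_moves", "data": {"deltas": [[0.3,[0.09,0.32,0],0],[0.3,[0.17,0.64,0],0],[0.3,[0.26,0.96,0],0]]}}

```text
clock: 28.05
tcp_pos: [594.4, 179.2, 151.2]
tool_rot: [0.122, 0.993, -0.0, -0.001]
contact_force: [1.1, -0.2, -0.4]
width: 0.474
gripper_force: 18.0
```

Call:
{"op": "apply_moves", "data": {"deltas": [[0.3,[0.08,0.3,0],0],[0.3,[0.15,0.58,0],0],[0.3,[0.2,0.8,0],0],[0.3,[0.24,0.93,0],0],[0.3,[0.24,0.93,0],0],[0.3,[0.24,0.93,0],0],[0.3,[0.24,0.93,0],0],[0.3,[0.24,0.93,0],0]]}}

```text
clock: 28.72
tcp_pos: [619.7, 267.1, 151.4]
tool_rot: [0.123, 0.992, -0.001, -0.0]
contact_force: [0.4, -0.3, -0.8]
width: 0.471
gripper_force: 18.0
```

Call:
{"op": "apply_moves", "data": {"deltas": [[0.3,[0,0,-0.15],0],[0.3,[0,0,-0.3],0],[0.3,[0,0,-0.41],0],[0.3,[0,0,-0.47],0],[0.3,[0,0,-0.51],0],[0.3,[0,0,-0.51],0],[0.3,[0,0,-0.51],0],[0.3,[0,0,-0.51],0]]}}

```text
clock: 29.38
tcp_pos: [620.4, 269.3, 101.2]
tool_rot: [0.123, 0.992, 0.0, 0.0]
contact_force: [0.3, 0.0, -0.6]
width: 0.468
gripper_force: 18.0
```

Call:
{"op": "apply_moves", "data": {"deltas": [[1,[0,0,0],0],[1,[0,0,0],0],[1,[0,0,0],0],[1,[0,0,0],0],[1,[0,0,0],0],[1,[0,0,0],0],[1,[0,0,0.2],0],[1,[0,0,0.5],0],[1,[0,0,0.8],0],[1,[0,0,1],0],[1,[0,0,1],0],[1,[0,0,1],0]]}}

```text
clock: 30.38
tcp_pos: [620.6, 269.6, 201.9]
tool_rot: [0.123, 0.992, 0.001, 0.001]
contact_force: [0.5, 0.3, 0.0]
width: 1.001
gripper_force: 0.0
```

Call:
{"op": "apply_moves", "data": {"deltas": [[1,[-0.3,0,0.2],0],[1,[-0.6,0,0.4],0],[1,[-1,0,0.4],0],[1,[-1,0,0.4],0]]}}

```text
clock: 30.72
tcp_pos: [508.7, 268.1, 238.6]
tool_rot: [0.119, 0.993, -0.004, -0.006]
contact_force: [-1.0, -0.8, -1.0]
width: 0.999
gripper_force: 0.0
```

Call:
{"op": "apply_moves", "data": {"deltas": [[1,[-0.3,0,0],0],[1,[-0.6,0,0],0],[1,[-1,0,0],0],[1,[-1,0,0],0],[1,[-1,0,0],0],[1,[-1,0,0],0]]}}

```text
clock: 31.22
tcp_pos: [420.2, 269.0, 240.0]
tool_rot: [0.122, 0.992, -0.0, -0.0]
contact_force: [-0.4, -0.3, -0.5]
width: 0.998
gripper_force: 0.0
```

```bash
python3 - <<'E'
from h import *
P=[cams.camera_params(n) for n in("top","scene")];I=[cams.get_image(n)[:,:,::-1].copy() for n in("top","scene")]
for k,c in dict(red_small=[620.2,269.2,126],bare_small=[638.2,-92.6,88],can=[634.5,88.1,70],jar=[654.7,-262.3,70]).items():
    q=[proj(p,c) for p in P]
    try:
        e=[blob(I[i],tuple(int(round(v)) for v in q[i])) for i in(0,1)]
        print(k,[x.round() for x in q],[np.round(x[0]+x[1],1) for x in e],tri(ray(P[0],e[0][0]),ray(P[1],e[1][0])))
    except Exception as ex: print(k,q,ex)
a=cv2.resize(I[0][100:300,100:540],(792,360));b=cv2.resize(I[1][160:400,150:500],(350,240))
cv2.imwrite("pics/f.png",np.vstack([a,np.hstack([b,np.zeros((240,442,3),np.uint8)])]))
E
```

```text
red_small [array([225., 183.]), array([406., 201.])] [array([224.3, 182.7,  12.9,  13.1]), array([406. , 200.1,   6.1,  10.1])] (array([619.78450799, 269.35951463, 128.83723059]), np.float64(1.3228512714216687))
bare_small [array([405., 180.]), array([296., 282.])] [array([404.8, 179.5,  14.2,  14.6]), array([296.4, 281.1,   9.9,  13.7])] (array([638.12684161, -91.849052  ,  90.32044827]), np.float64(1.292135421216226))
can [array([317., 183.]), array([356., 252.])] [array([316.7, 182.5,  26.9,  30.2]), array([355.1, 252.1,  18.5,  29.1])] (array([634.28735314,  87.8167988 ,  70.42111494]), np.float64(2.384655979963645))
jar [array([485., 175.]), array([235., 332.])] [array([484.4, 174.9,  22.2,  23.4]), array([234.6, 331.9,  19. ,  25.4])] (array([ 654.59206002, -262.3022487 ,   69.04308895]), np.float64(0.8850979372369662))
```

View pics/f.png

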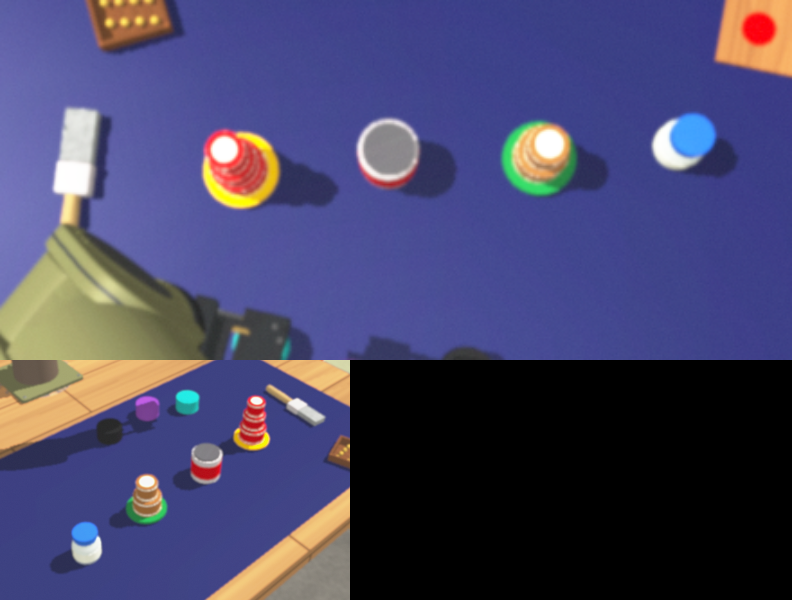

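Both stacks stand upright and centred: in the enlarged top view red is at (225,150) over yellow (241,170), and bare at (549,142) over green (540,157). These offsets are just perspective. Triangulated tops are within about 2 mm of their stands' axes, and the bystanders haven't moved.

```bash
python3 -c "
from cell import workorder
print(workorder.sign_off())"
```

```text
the job is handed in; nothing more can be done
None
```

Both stacks are built and the job is handed in; the last camera check put each stack's top within about 2 mm of its stand's centre, and the can, jar and brush were not disturbed. The sign-off gave no verdict.

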